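# Open the telescope drive housing and pin its locking plate

## Robot

A 6-joint arm with a two-finger parallel gripper is mounted at the origin on the work surface. World frame = base frame: x ahead of the robot, y to its left, z up, the work surface at z = 0. Lengths are in m, angles in rad, forces in N, time in s.
With the tool pointing down it reaches from about 0.3 to 0.85 m from the base axis. Payload 4.2 kg.
Tool frame: the origin (TCP) lies at the very end of the fingers, on their centre line; the grasp point (between the pads) lies 19 mm behind it; y points along the fingers, z is the direction in which the jaws open and shut, and the axes are right-handed (so a half turn about y gives the same grasp; the last joint's range is limited). The gripper opens to 91 mm and grips with 3 to 60 N. Pads are 32 mm wide; open, the fingers measure 118 mm over their backs; the gripper's body (76 mm by 178 mm) begins 60 mm behind the grasp point.
Start: joints at [-1.367, 0.32, 1.565, -0, 1.257, -0.02], TCP at [0.128, -0.561, 0.214] pointing down, gripper open.
Joint ranges: [-3.11, 3.11], [-0.84, 2.01], [0.21, 2.61], [-1.34, 4.49], [0.05, 2.63], [-2.56, 2.56]. Speed limits (rad/s): [2.57, 2.57, 3.14, 3.14, 3.14, 3.14].

## Interface

Orientations are given as a unit quaternion [x, y, z, w].
In Python, from station import readout, eyes, ticket, finder gives the robot as it stands. The module is installed in compiled form; this text tells all that it offers.
- The arm moves only by the tool arm_command, never from a script. Its argument "series" is a list of rows, each a list of 5 numbers: the shift along the tool's x, y, z in mm, then the turn about the tool's y in degrees, then the opening, from 0 (shut) to 1 (fully open). A call has exactly 10 rows; each row is the pose to reach, as a shift and turn from the pose commanded when the call began, along the tool's axes at that moment; what a row does not reach only later rows make up. A row lasts 1/8 s, in which the tool goes at most 62.5 mm and 10.7 degrees, less where a joint would pass 70% of its speed; a pose out of reach is approached as far as the arm can. A call with a gripper value outside its range is refused whole. The fingers move at their own pace and stop on an object; "squeeze" is the grip in N (left out, the last holds). Time passes only in rows, so rows that repeat a pose let the fingers close, or fill a call up. It gives the time, the measured TCP pose, the force and the opening at its end, in the units of the state.
- readout.get_obs(): the state, without advancing time (a new reading comes with each control period).
- eyes.get_image(name): name is "scene" or "top"; returns the picture (384x512x3 uint8, red, green, blue); there is no depth.
- eyes.camera_info(name): a dict with "K" (3x3 intrinsics, pixels), "view" (4x4, takes a point from world to camera coordinates). Camera axes: x right, y down, z forward; pixel columns grow to the right and rows downward; lengths in m; the calibration is good to about 2 mm. A picture is of the moment at which its call begins. camera_info takes no time and is no camera call.
- ticket.close_job(): hands the job in, once; it reports no verdict.
Trained networks look in the newest picture that a camera, given by its name, has taken for a name from the list of things; names that differ only in an ending like _2 or _b are one class to them, and where a whole thing is asked for, a point or a joint stands for the part that bears it (a point fixed in the world has none). Each returns a list of dicts, best first, with "conf" (0 to 1); they miss things now and then, are a little off and sometimes report something else, mostly with a low value. They report only what shows in the picture. A call takes as long as a camera call. They do not tell look-alikes from the thing itself.
- finder.spot_in(camera, target): "position" ([row, column] in pixels, amid what is visible of it).
- finder.pinpoint(camera, target): "position" ([row, column] in pixels: a listed point, or the origin of a listed thing).
The state is a dict: "clock": time; "joint_pos": joint angles; "dq": joint speeds; "effort": joint torques, N m; "eef_pos": TCP position; "tcp_rot": TCP orientation; "ft_force": force on the tool from outside, world axes, zero at the start; "ft_torque": the same for the moment, N m; "finger_gap": opening from 0.0 (shut) to 1.0 (fully open).
Only numpy, scipy, OpenCV 4.12 (cv2) and the standard library are available. Lean on these libraries where they do the work, as an engineer would, in place of code of your own. Each camera call takes 0.05 s, during which the arm holds its last target.

## Task

On the blue telescope drive housing, turn the black latch knob on the sloping grey cover a quarter turn clockwise to its stop, and slide the cover sideways, away from the aluminium plate, all the way to its stop. Then slide the loose plate by its orange grip along the bed, never lifting it clear, until its hole is over the brass pin, and let it drop flat and square on the lower bed. Let go, and leave the other things on the table where they are.

Things in the scene. Friction and masses are not known exactly. Their poses are not given: they have to be found in the camera images.
- housing: Fixed blue housing. Origin on the table under the step between its beds, midway across; y: the way plate and cover slide, x away from robot, z up. Upper bed (dark steel, 150 mm wide, top z 32 mm) y -225 to 0; lower bed (grey, top z 22 mm) y 0 to 285. Along the lower bed a front wall at x -77 (42 mm high) and rear wall at x +77 (122 mm high), 10 mm thick, carry the cover; end wall at y 281.
- pin_tip (a point): Top centre of the fixed brass pin, 14 mm diameter, standing 10 mm above the lower bed with a 4 mm conical top, so its tip is level with the upper bed. It is at (0, 58, 32) mm in the housing frame, hidden under the cover while that is shut. Axes as the housing.
- plate: Loose aluminium plate, 90 mm (x) by 150 mm (y) by 6 mm thick, 0.2 to 0.4 kg, with an upright orange grip. Origin at the centre of its underside. It starts lying on the upper bed, turned up to 0.2 rad from the housing's axes; square means its y axis along the housing's y. Seated, its underside lies on the lower bed, 22 mm above the table.
- plate_hole (a point): Centre, at the underside, of the plate's 19 mm through hole, at (0, -25, 0) mm in the plate frame. The plate clears the step by 8 mm when the hole is over the pin.
- plate_grip (a point): Point on the upright orange grip block, at (0, 25, 46) mm in the plate frame. The block is 24 mm thick along the plate's x, 40 mm along y, and rises from the plate to 68 mm above the plate's underside. Take it across its 24 mm.
- cover (a joint): Slide of the grey sloping cover (176 x 110 x 4 mm, yellow side edges) along the housing's +y: 0 m shut over the pin, 0.14 m open at its stop. Friction about 2 N; it stays where it is left. The latch holds it shut until the knob has been turned by about 1 rad.
- latch (a joint): Black quarter-turn knob on the cover: 0 rad locked, 1.57 rad released (stop), clockwise as seen looking at the cover. Friction about 0.06 N m; it may start up to 0.12 rad round.
- latch_grip (a point): Point on the knob's axis, 38 mm out from the cover's underside. Site z = axis, square to the cover, leaning 30 degrees from vertical towards housing -x (the robot). 60 mm disc with a raised bar 56 mm long (point x), 16 mm thick (point y); bar top 16 mm above this point, disc 26 mm below it. At joint 0 the bar points up the slope; at 1.57 it lies along housing y, and the cover can be slid by it.
- eyepiece: Bystander: black eyepiece, 48 mm diameter, 62 mm tall, origin under its centre. Leave it.
- screwdriver: Bystander: screwdriver lying near the housing. Leave it.
- meter_carton: Bystander: blue carton 75 x 140 x 35 mm, origin under its centre. Leave it.
- screw_jar: Bystander: glass jar 60 mm diameter, 75 mm tall. Leave it.
- mug: Bystander: blue mug, 85 mm tall. Leave it.
- spanner: Bystander: steel spanner lying on the table. Leave it.
- bench_clamp: Bystander: dark steel clamp lying on the table, about 140 mm long, 20 mm high. Leave it.
Not all that is in view belongs to the job. There is more than one size of the plate; the one meant has the size given above.

How it is judged:
On the way, in this order (a step that is already met when the one before it is completed fails the run):
1. the latch knob is turned to its released end while the cover is still shut (value of joint latch above 1.25 rad and value of joint cover below 0.03 m), for 0.1 s.
2. the cover is slid open (value of joint cover above 0.125 m), for 0.1 s.
3. the plate has dropped over the pin (horizontal distance between plate_hole and pin_tip below 0.005 m and z of plate_hole in the frame of housing below 0.025 m and angle between plate's own z axis and vertical below 0.05 rad), for 0.2 s.
At the end, for the whole second after the job is handed in: The plate lies flat on the lower bed (underside within 3 mm of it, tilt under 0.05 rad) with the pin in its hole (within 5 mm), square to the housing within 0.14 rad and at rest; the cover is open beyond 125 mm and the latch still turned beyond 1 rad (all of step 3 and y of plate in the frame of housing above 0.06 m and angle between the y axis of plate and the y axis of housing, either way round below 0.14 rad and value of joint cover above 0.125 m and value of joint latch above 1 rad and linear speed of plate below 0.01 m/s); the robot touches nothing.
It fails at once if the plate is lifted more than 20 mm clear of the upper bed (z of plate in the frame of housing above 0.052 m).
It fails at once if a bystander is moved more than 30 mm (distance of any of eyepiece, screwdriver, meter_carton, screw_jar, mug, spanner, bench_clamp from where it was at the start of the episode above 0.03 m).
It also fails if it takes over 58 s, if anything falls off the work surface, if the arm or the gripper's body presses on something with over 40 N, if the wrist force passes 120 N, or if a joint passes its speed limit or range.

## Working session

There is one attempt and no reset: what is moved stays moved. The work goes in short steps, Python scripts to look and compute and a tool call to move; the robot and the scene stay as the last step left them, time stands still between calls to the robot, and variables do not carry over. Pictures are saved under pics/ and viewed, and the job is handed in when it is done.

Besides the shell and the picture viewer there is one more tool, called as name(argument=value, ...), one argument or row to a line, values as JSON. arm_command: Moves the arm, as the interface text tells. Its arguments: {"type":"object","properties":{"series":{"type":"array","items":{"type":"array","items":{"type":"number"}}},"squeeze":{"type":"number"}},"required":["series"]}

```bash
mkdir -p pics; ls; python3 - <<'E'
from station import readout, eyes
import cv2,numpy as np
o=readout.get_obs()
for k,v in o.items(): print(k,np.round(v,4))
for n in ("scene","top"):
    im=eyes.get_image(n); cv2.imwrite(f"pics/{n}0.png",cv2.resize(im[:,:,::-1],(768,576),interpolation=cv2.INTER_CUBIC))
    c=eyes.camera_info(n); print(n,np.round(c["K"],2).tolist(),np.round(c["view"],4).tolist())
E
```

```text
pics
clock 0.0
joint_pos [-1.367   0.3203  1.5657 -0.      1.2574 -0.02  ]
dq [ 0.      0.0006  0.0002 -0.0011  0.0015 -0.002 ]
effort [-3.30000e-03 -4.12455e+01 -2.31969e+01  7.25000e-02  4.59000e-02
 -1.00000e-04]
eef_pos [ 0.1275 -0.5602  0.2131]
tcp_rot [-0.079   0.7033 -0.7021  0.0789]
ft_force [0.0034 0.0838 0.2233]
ft_torque [ 0.0456 -0.0696 -0.0064]
finger_gap 0.9999
scene [[396.12, 0.0, 249.6], [0.0, 396.12, 190.58], [0.0, 0.0, 1.0]] [[0.7262, 0.6872, 0.0188, -0.327], [0.3876, -0.3867, -0.8368, -0.0895], [-0.5678, 0.6149, -0.5472, 1.3707], [0.0, 0.0, 0.0, 1.0]]
top [[469.55, 0.0, 249.27], [0.0, 469.55, 187.2], [0.0, 0.0, 1.0]] [[-0.0213, -0.9995, -0.0215, 0.0197], [-0.9897, 0.0241, -0.1412, 0.4826], [0.1417, 0.0182, -0.9897, 1.4312], [0.0, 0.0, 0.0, 1.0]]
```

View pics/scene0.png

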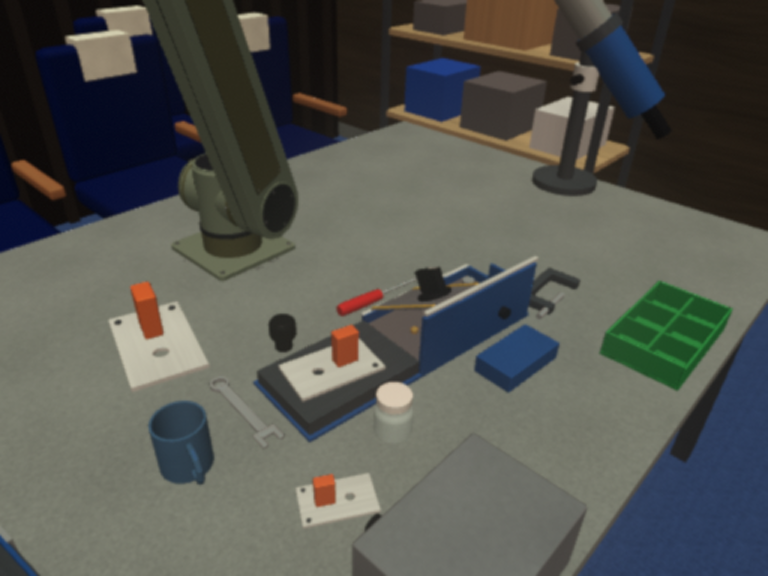

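View pics/top0.png

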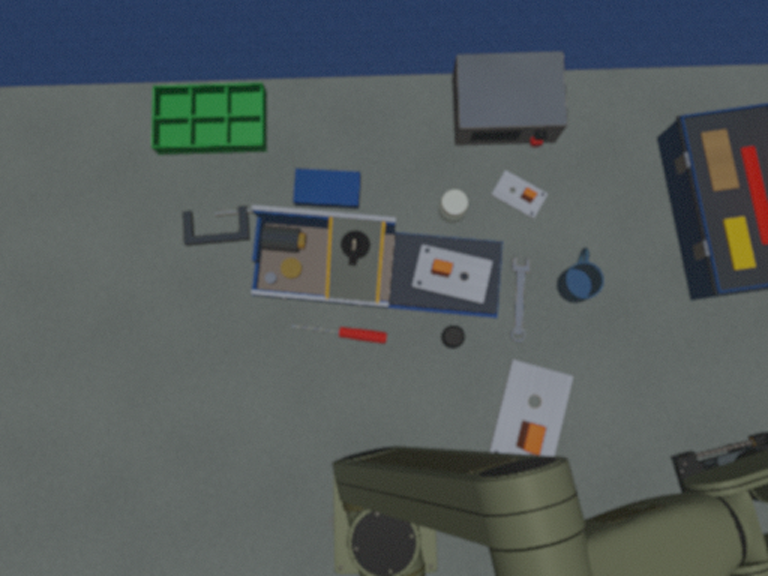

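```bash
python3 - <<'E'
from station import finder
import numpy as np
for cam in ("scene","top"):
    for t in ("housing","plate","plate_grip","plate_hole","latch_grip","cover","pin_tip"):
        r=finder.pinpoint(cam,t); print(cam,t,[(np.round(d["position"],1).tolist(),round(d["conf"],2)) for d in r[:4]])
E
```

```text
scene housing [([234.8, 262.8], 0.81)]
scene plate [([246.0, 222.7], 0.88), ([228.3, 105.0], 0.85), ([335.4, 225.0], 0.65), ([194.8, 357.1], 0.3)]
scene plate_grip [([203.6, 100.3], 0.85), ([226.5, 233.1], 0.75), ([324.4, 215.8], 0.67)]
scene plate_hole [([235.4, 105.8], 0.91), ([332.2, 229.3], 0.71), ([248.2, 213.9], 0.68)]
scene latch_grip [([234.7, 261.8], 0.35)]Traceback (most recent call last):
  File "<stdin>", line 5, in <module>
ValueError: it knows: bench_clamp, eyepiece, housing, latch_grip, meter_carton, mug, pin_tip, plate, plate_grip, plate_hole, screw_jar, screwdriver, spanner
```

Three plates are candidates, in 768-wide top-picture pixels: on the upper bed (452,273), the larger one near the robot (533,408) and the small one by the grey box (520,193). I choose the one on the housing's bed. Next I check its size and get accurate poses from close crops.

```bash
cat > h.py <<'E'
import numpy as np, cv2
from station import readout, eyes, finder
C={n:eyes.camera_info(n) for n in ("scene","top")}
def proj(n,p):
    p=np.atleast_2d(p); K=np.array(C[n]["K"]);V=np.array(C[n]["view"])
    c=(V[:3,:3]@p.T).T+V[:3,3]; u=(K@c.T).T; return u[:,:2]/u[:,2:]   # col,row
def back(n,col,row,z):
    K=np.array(C[n]["K"]);V=np.array(C[n]["view"]); R=V[:3,:3];t=V[:3,3]
    d=R.T@np.linalg.solve(K,[col,row,1]); o=-R.T@t
    return o+d*(z-o[2])/d[2]
def tri(a,b): # a scene (col,row), b top (col,row)
    A=[]
    for n,(u,v) in (("scene",a),("top",b)):
        P=np.array(C[n]["K"])@np.array(C[n]["view"])[:3]
        A+= [u*P[2]-P[0], v*P[2]-P[1]]
    X=np.linalg.svd(np.array(A))[2][-1]; return X[:3]/X[3]
def crop(n,name,c0,r0,c1,r1,s,pts=None):
    im=eyes.get_image(n)[:,:,::-1][r0:r1,c0:c1]
    im=cv2.resize(im,None,fx=s,fy=s,interpolation=cv2.INTER_CUBIC).copy()
    im=cv2.convertScaleAbs(im,alpha=1.6)
    for p in (pts if pts is not None else []):
        cv2.circle(im,(int((p[0]-c0+.5)*s),int((p[1]-r0+.5)*s)),3,(255,0,255),1)
    cv2.imwrite("pics/"+name,im)
def obs():
    o=readout.get_obs(); print("t",round(o["clock"],2),"p",np.round(o["eef_pos"],4),"q",np.round(o["tcp_rot"],4),"j",np.round(o["joint_pos"],3),"F",np.round(o["ft_force"],1),"gap",np.round(o["finger_gap"],3)); return o
E
python3 - <<'E'
from h import *
for cam in ("top",):
    for t in ("housing","plate","plate_grip","plate_hole","latch_grip"):
        r=finder.pinpoint(cam,t); print(cam,t,[(np.round(d["position"],1).tolist(),round(d["conf"],2)) for d in r[:4]])
r=finder.pinpoint("scene","latch_grip"); print([(np.round(d["position"],1).tolist(),round(d["conf"],2)) for d in r[:4]])
crop("top","tc.png",155,125,345,225,4)
crop("scene","sc.png",160,160,370,300,3.7)
obs()
E
```

```text
top housing [([179.9, 260.8], 0.61)]
top plate [([278.9, 353.2], 0.67), ([184.6, 300.7], 0.57), ([126.2, 345.4], 0.55), ([180.2, 259.9], 0.25)]
top plate_grip [([177.2, 291.7], 0.93), ([128.3, 346.6], 0.9), ([288.7, 355.2], 0.72)]
top plate_hole [([269.3, 354.7], 0.78), ([126.5, 341.0], 0.74)]
top latch_grip [([165.0, 237.2], 0.84)]
[([234.7, 261.8], 0.35)]
t 0.75 p [ 0.1276 -0.5607  0.214 ] q [ 0.0789 -0.7026  0.7027 -0.0789] j [-1.367  0.32   1.565 -0.     1.257 -0.02 ] F [-0.6  0.7  0.2] gap 0.999
```

View pics/tc.png

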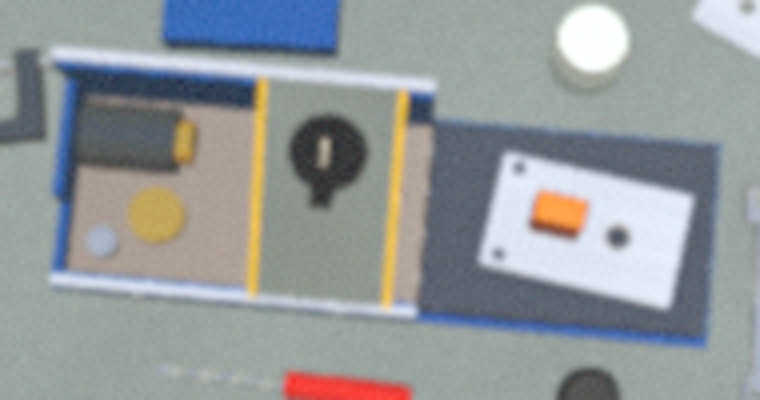

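View pics/sc.png

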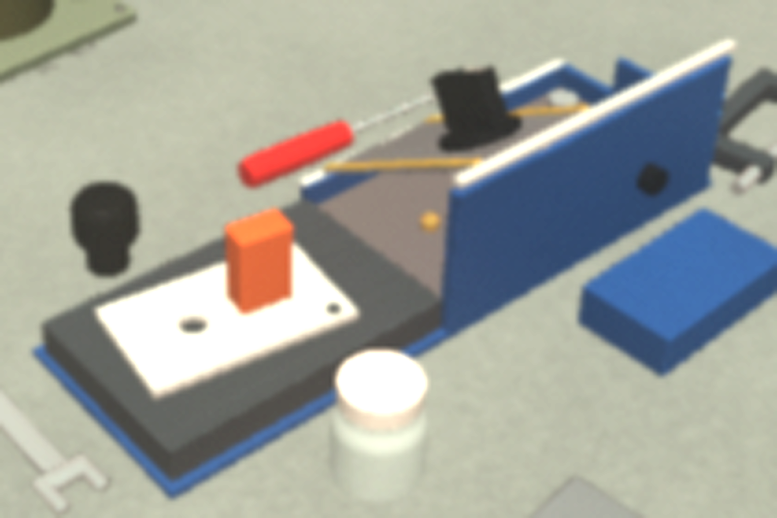

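```bash
cat > fit.py <<'E'
from h import *
from scipy.optimize import least_squares
H=np.array([[75,0,32],[75,-225,32],[-75,-225,32],[-75,0,32]])/1e3
tp=np.array([[433,120],[720,145],[706,337],[418,313]])/4+[155,125]-.5
sp=np.array([[443,297],[175,455],[45,328],[302,198]])/3.7+[160,160]-.5
def T(p,q): c,s=np.cos(p[2]),np.sin(p[2]); return np.c_[p[0]+c*q[:,0]-s*q[:,1],p[1]+s*q[:,0]+c*q[:,1],q[:,2]]
def f(p,w=(1,1)): return np.r_[(proj("top",T(p,H))-tp).ravel()*w[0],(proj("scene",T(p,H))-sp).ravel()*w[1]]
if __name__=="__main__":
  for w in ((1,1),(1,0),(0,1)):
    r=least_squares(lambda p:f(p,w),[.45,0,0]); print(w,np.round(r.x,4),np.round(r.fun,1))
  P=least_squares(f,[.45,0,0]).x
  # plate: grip etc
  print("grip tri",tri((233.1,226.5),(291.7,177.2)))
  print("latch tri",tri((281,189),(237.2,165.0)))
  # plate corners top view at plate z 38mm; crop px
  pc=np.array([[507,151],[693,194],[669,309],[478,263]])/4+[155,125]-.5
  W=np.array([back("top",c,r,.038) for c,r in pc]); print(W)
  print("sizes",[np.linalg.norm(W[i]-W[(i+1)%4]) for i in range(4)])
  print("center",W.mean(0))
  d=(W[0]+W[3]-W[1]-W[2]); print("yaw of +y(toward cover side)",np.arctan2(d[1],d[0])-np.pi/2)
  R=np.array([[np.cos(P[2]),np.sin(P[2])],[-np.sin(P[2]),np.cos(P[2])]])
  print("center in housing",R@(W.mean(0)[:2]-P[:2]))
  hole=back("top",618/4+155-.5,237/4+125-.5,.038); print("hole",hole, R@(hole[:2]-P[:2]))
  for n in("top","scene"):
    pts=np.vstack([T(P,H),T(P,np.array([[0,58,32],[77,0,122],[-77,0,42],[77,281,122],[-77,281,42],[0,0,0]])/1e3)])
    print(n,np.round(proj(n,pts),1).tolist())
    crop(n,n+"_chk.png",*( (155,125,345,225,4) if n=="top" else (160,160,370,300,3.7)),pts=proj(n,pts))
E
python3 fit.py
```

```text
(1, 1) [ 0.5109 -0.0275 -0.1012] [-0.3  0.3 -0.6 -0.7  0.3 -1.3 -0.2 -0.8 -0.   0.1 -0.5 -0.4 -1.3 -1.
  0.  -0.5]
(1, 0) [ 0.51   -0.0282 -0.1104] [ 0.1  0.6 -0.2  0.3  0.2 -0.3 -0.2 -0.6 -0.   0.  -0.  -0.  -0.  -0.
 -0.  -0. ]
(0, 1) [ 0.5118 -0.0276 -0.0937] [-0.  -0.  -0.  -0.   0.  -0.  -0.  -0.   0.4  0.2  0.4  0.2 -0.9 -0.4
  0.1 -0.3]
grip tri [ 0.50492046 -0.12062946  0.07772715]
latch tri [0.53255822 0.03756534 0.12830901]
[[ 0.55888885 -0.09328677  0.038     ]
 [ 0.52111141 -0.2368973   0.038     ]
 [ 0.43152679 -0.21438552  0.038     ]
 [ 0.47094574 -0.06805449  0.038     ]]
sizes [np.float64(0.14849618879330084), np.float64(0.09236982557393031), np.float64(0.15154743910358265), np.float64(0.09149130330352565)]
center [ 0.49561819 -0.15315602  0.038     ]
yaw of +y(toward cover side) -0.26021157013594753
center in housing [-0.00255369 -0.1265584 ]
hole [ 0.48869306 -0.17730832  0.038     ] [-0.00700447 -0.15128656]
top [[262.4, 154.8], [333.9, 160.1], [331.3, 207.5], [258.8, 201.9], [242.2, 176.8], [262.7, 147.8], [258.7, 202.2], [168.8, 140.9], [168.6, 195.2], [260.6, 179.8]]
scene [[279.2, 239.8], [206.3, 282.1], [170.4, 247.2], [241.2, 212.5], [275.2, 217.2], [282.0, 211.4], [240.7, 209.3], [353.8, 173.6], [309.5, 176.0], [258.9, 235.0]]
```

View pics/top_chk.png

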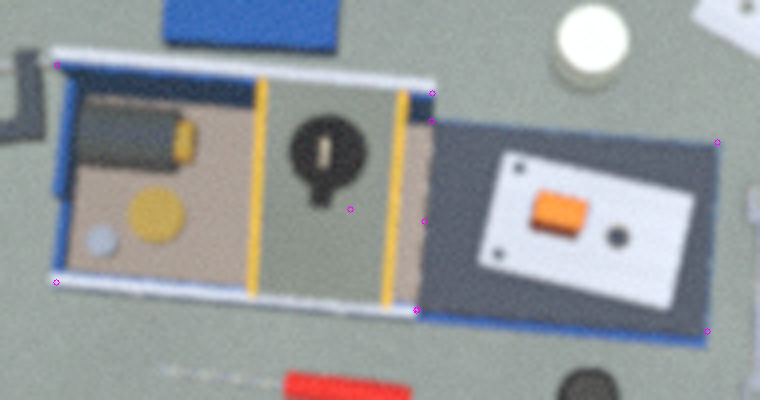

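View pics/scene_chk.png

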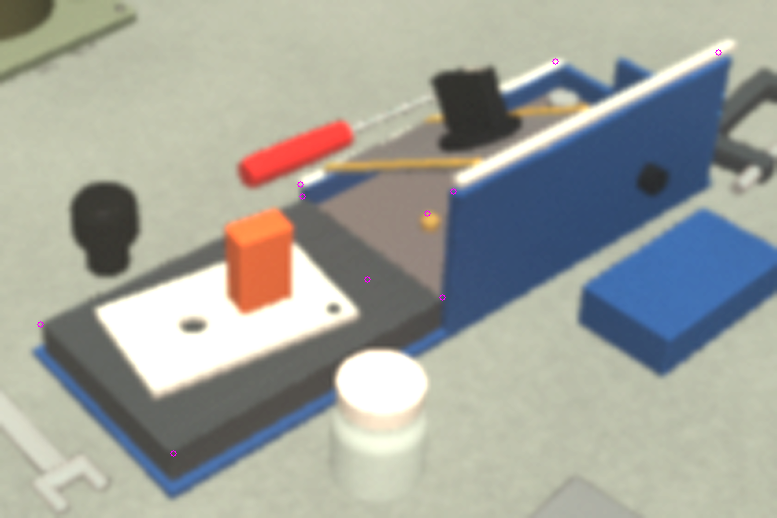

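The plate on the bed measures 92 x 150 mm, so it is the right one. Next I refine the knob pose with a model overlay.

```bash
cat > knob.py <<'E'
from h import *
from fit import T
P=np.array([.5109,-.0275,-.1012])
def R2(): c,s=np.cos(P[2]),np.sin(P[2]); return np.array([[c,-s],[s,c]])
def h2w(q): q=np.atleast_2d(q).astype(float); return T(P,q)
def w2h(p): p=np.atleast_2d(p).astype(float); return np.c_[(p[:,:2]-P[:2])@R2(),p[:,2]]
u=np.array([np.cos(np.pi/6),0,.5]); v=np.array([0,-1.,0]); a=np.array([-.5,0,np.cos(np.pi/6)])
def knob_pts(g,th):
    b=np.cos(th)*u+np.sin(th)*v; n=np.cross(a,b); pts=[]
    for h in (.016,-.026):
        for i,j in ((1,1),(1,-1),(-1,-1),(-1,1)): pts.append(g+h*a+i*.028*b+j*.008*n)
    for t in np.arange(0,2*np.pi,.3): pts.append(g-.026*a+.03*(np.cos(t)*u+np.sin(t)*v))
    return np.array(pts)
E
python3 - <<'E'
from knob import *
r=finder.pinpoint("scene","latch_grip"); print(r[:3])
g=w2h(tri((281,189),(237.2,165.0)))[0]; print("g housing",g)
for n,b in(("top",(215,140,275,190,11)),("scene",(260,165,320,210,12))):
    crop(n,n+"_k.png",*b,pts=proj(n,h2w(knob_pts(g,0.0))))
E
```

```text
[{'position': [182.7, 284.4], 'conf': 0.84}]
g housing [0.01497403 0.06692052 0.12830901]
```

View pics/top_k.png

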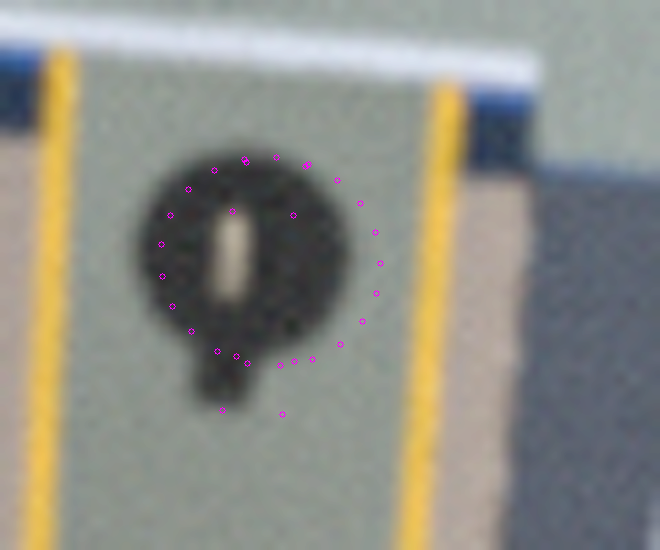

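View pics/scene_k.png

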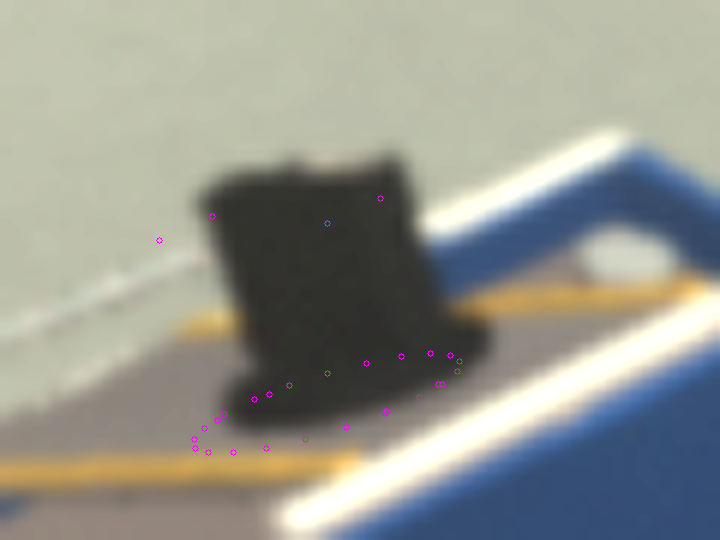

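```bash
python3 - <<'E'
from knob import *
from scipy.optimize import least_squares
tc=lambda x,y:np.array([x/11+215-.5,y/11+140-.5])
sc=lambda x,y:np.array([x/12+260-.5,y/12+165-.5])
def mid(n,g): # disc centre via extreme of ellipse
    t=np.arange(0,2*np.pi,.05)[:,None]; return proj(n,h2w(g-.026*a+.03*(np.cos(t)*u+np.sin(t)*v)))
def res(x):
    g=x[:3]; k=proj("top",h2w(knob_pts(g,x[3]))); D=mid("top",g); S=mid("scene",g)
    return np.r_[D[:,0].min()-tc(137,0)[0],D[:,0].max()-tc(348,0)[0],D[:,1].min()-tc(0,147)[1],D[:,1].max()-tc(0,358)[1],
     k[2]-tc(250,408),k[3]-tc(193,405),S[:,0].min()-sc(220,0)[0],S[:,0].max()-sc(495,0)[0]] if False else np.r_[D[:,0].min()-tc(137,0)[0],D[:,0].max()-tc(348,0)[0],D[:,1].min()-tc(0,147)[1],
     (k[2]+k[3])/2-tc(222,407),S[:,0].min()-sc(220,0)[0],S[:,0].max()-sc(495,0)[0],S[:,1].max()-sc(0,430)[1]]
r=least_squares(res,[.015,.0669,.128,0.]); print(np.round(r.x,4),np.round(r.fun,2)); g=r.x[:3]
r2=finder.pinpoint("top","latch_grip")[0]; r3=finder.pinpoint("scene","latch_grip")[0]
print(r2,r3,"net:",w2h(tri(r3["position"][::-1],r2["position"][::-1])), "world g",h2w(g))
for n,b in(("top",(215,140,275,190,11)),("scene",(260,165,320,210,12))):
    crop(n,n+"_k2.png",*b,pts=proj(n,h2w(knob_pts(g,r.x[3]))))
from scipy.spatial.transform import Rotation as Ro
print(Ro.from_quat(readout.get_obs()["tcp_rot"]).as_matrix().round(4))
E
```

```text
[0.0161 0.0747 0.1315 0.012 ] [-0.48  0.37  0.12  0.02 -0.24  0.28 -0.4   0.01]
{'position': [164.3, 236.2], 'conf': 0.64} {'position': [183.7, 283.8], 'conf': 0.82} net: [[0.01557726 0.07078988 0.14273909]] world g [[0.53442611 0.04518444 0.13149327]]
[[-9.751e-01  0.000e+00  2.219e-01]
 [-2.219e-01 -1.000e-04 -9.751e-01]
 [-0.000e+00 -1.000e+00  1.000e-04]]
```

View pics/top_k2.png

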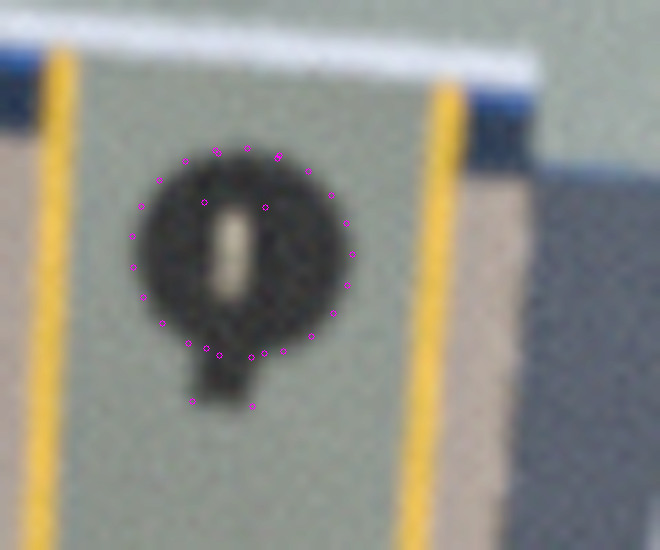

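View pics/scene_k2.png

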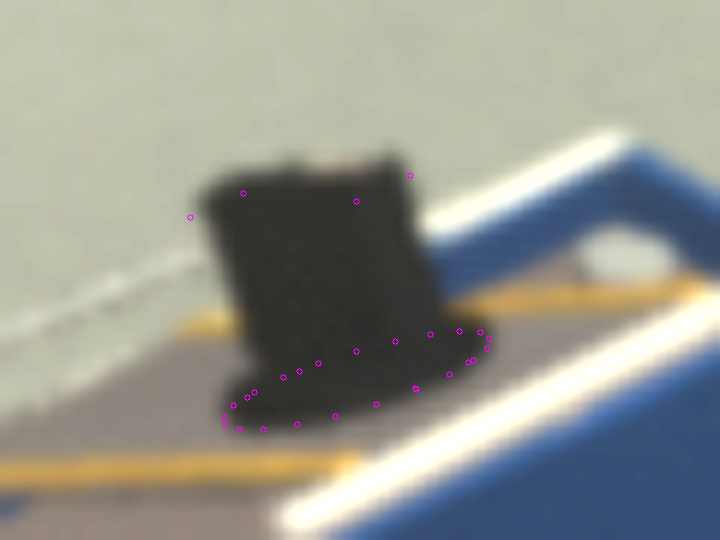

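Fitted knob grip in the housing frame is about (16, 74, 132–134) mm, with the latch near 0 rad. I'll approach with the jaws across the bar, on the flipped side so that joint 6 has room for the +90° turn.

```bash
cat > mv.py <<'E'
from knob import *
from scipy.spatial.transform import Rotation as Ro
def plan(pw,turn=None,yaw=None):
    """tool shift (mm) + turn(deg) to reach world TCP pw; yaw = world yaw of tool z axis deg"""
    o=obs(); R=Ro.from_quat(o["tcp_rot"]).as_matrix(); d=R.T@(np.array(pw)-o["eef_pos"])*1000
    zy=np.degrees(np.arctan2(R[1,2],R[0,2])); print("z yaw",round(zy,1),"tcp housing",np.round(w2h(o["eef_pos"])[0]*1000,1))
    print("shift",np.round(d,1), "turn", None if yaw is None else round((zy-yaw+180)%360-180,1))
E
python3 - <<'E'
from mv import *
t=h2w([.014,.0745,.205])[0]; print(t)
plan(t,yaw=90-5.8)
E
```

```text
[0.53235491 0.04520445 0.205     ]
t 1.2 p [ 0.1276 -0.5607  0.214 ] q [ 0.079  -0.7027  0.7027 -0.079 ] j [-1.367  0.32   1.565  0.     1.257 -0.02 ] F [ 0.   0.2 -1. ] gap 0.998
z yaw -77.2 tcp housing [-327.5 -569.2  214. ]
shift [-529.1    8.9 -500.9] turn -161.4
```

arm_command(
  series=[
    [-20,-5,-20,-10,1],
    [-50,-10,-45,-20,1],
    [-85,-15,-75,-30,1],
    [-120,-15,-110,-40,1],
    [-155,-15,-145,-50,1],
    [-190,-15,-180,-60,1],
    [-225,-15,-215,-70,1],
    [-260,-15,-250,-80,1],
    [-295,-15,-285,-90,1],
    [-330,-15,-315,-100,1],
  ],
)

```text
clock: 2.45
eef_pos: [0.3801, -0.1788, 0.2292]
tcp_rot: [0.59, -0.389, 0.39, -0.59]
ft_force: [0.8, 0.4, 0.7]
finger_gap: 1.001
```

```bash
python3 - <<'E'
from mv import *
plan(h2w([.014,.0745,.205])[0],yaw=90-5.8)
E
```

```text
t 2.45 p [ 0.3801 -0.1788  0.2292] q [ 0.5902 -0.3891  0.3898 -0.5902] j [-0.467  0.061  1.858 -0.     1.221 -0.871] F [0.8 0.4 0.7] gap 1.001
z yaw 23.2 tcp housing [-114.8 -163.7  229.2]
shift [-146.1   24.2  228.1] turn -61.0
```

arm_command(
  series=[
    [-20,0,30,-10,1],
    [-45,0,65,-20,1],
    [-70,0,105,-30,1],
    [-100,5,150,-40,1],
    [-125,10,190,-50,1],
    [-140,18,218,-61,1],
    [-146,24,228,-61,1],
    [-146,24,228,-61,1],
    [-146,24,228,-61,1],
    [-146,24,228,-61,1],
  ],
)

```text
clock: 3.7
eef_pos: [0.5327, 0.0418, 0.2055]
tcp_rot: [0.706, -0.039, 0.039, -0.706]
ft_force: [0.0, 0.5, 0.8]
finger_gap: 1.006
```

```bash
python3 - <<'E'
from mv import *
plan(h2w([.014,.0745,.128])[0],yaw=90-5.8)
crop("scene","s1.png",200,100,360,220,5,pts=proj("scene",h2w([[.014,.0745,.148]])))
crop("top","t1.png",155,100,345,225,4)
E
```

```text
t 3.7 p [0.5327 0.0418 0.2055] q [ 0.7061 -0.0386  0.0391 -0.706 ] j [ 0.057  0.261  1.671 -0.     1.209 -1.404] F [0.  0.5 0.8] gap 1.006
z yaw 83.7 tcp housing [ 14.6  71.1 205.5]
shift [-0.7 77.5  3.4] turn -0.5
```

View pics/s1.png

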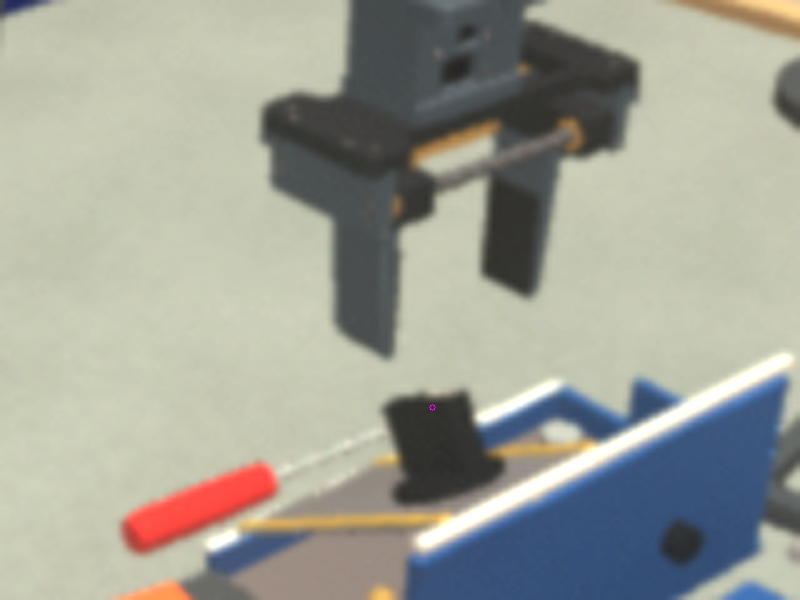

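View pics/t1.png

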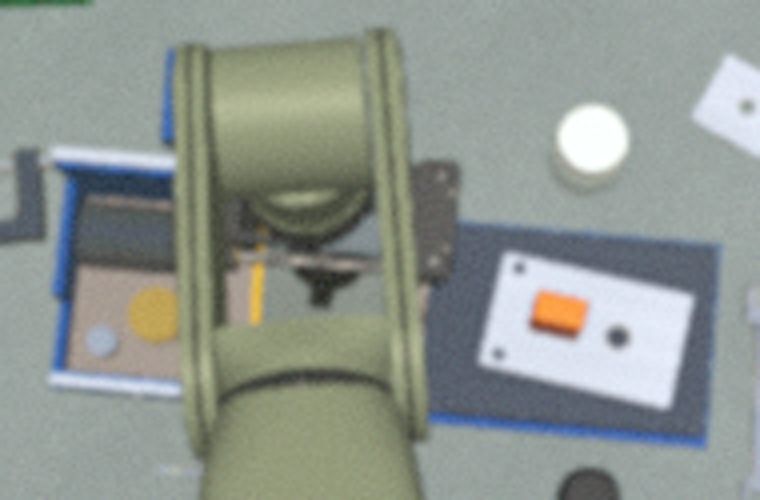

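The scene view shows the bar under and between the fingers, with the planned grip point (magenta, 432,407) at the middle of the bar top. I'll descend and close lightly.

arm_command(
  series=[
    [0,20,2,-0.5,1],
    [0,45,3,-0.5,1],
    [0,65,3,-0.5,1],
    [0,77,3,-0.5,1],
    [0,77,3,-0.5,0.7],
    [0,77,3,-0.5,0.4],
    [0,77,3,-0.5,0],
    [0,77,3,-0.5,0],
    [0,77,3,-0.5,0],
    [0,77,3,-0.5,0],
  ],
  squeeze=6,
)

```text
clock: 5.05
eef_pos: [0.5333, 0.0457, 0.128]
tcp_rot: [0.706, -0.035, 0.035, -0.706]
ft_force: [-0.0, -0.6, -0.0]
finger_gap: 0.372
```

```bash
python3 - <<'E'
from mv import *
plan(h2w([.014,.0745,.128])[0],yaw=90-5.8)
crop("scene","s2.png",220,120,340,210,6)
E
```

```text
t 5.05 p [0.5333 0.0457 0.128 ] q [ 0.7063 -0.035   0.035  -0.7062] j [ 0.064  0.329  1.785 -0.     1.028 -1.408] F [-0.  -0.6 -0. ] gap 0.372
z yaw 84.3 tcp housing [ 14.9  75.1 128. ]
shift [-0.9 -0.  -0.6] turn 0.1
```

View pics/s2.png

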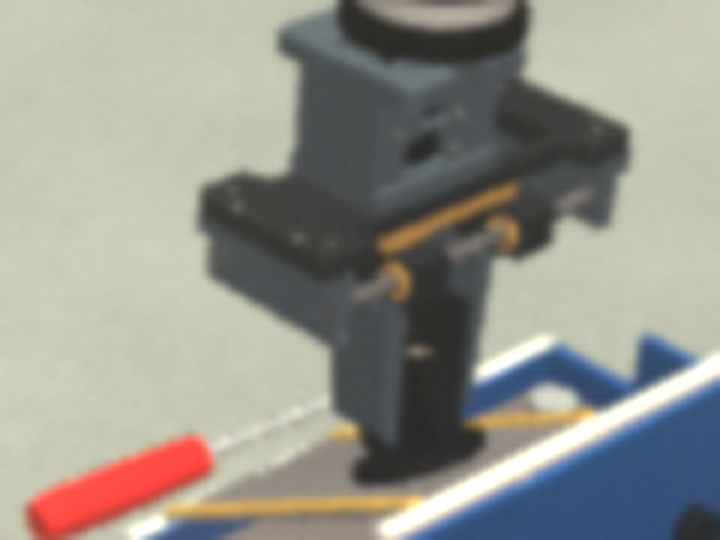

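arm_command(
  series=[
    [0,0,0,0,0],
    [0,0,0,0,0],
    [0,0,0,0,0],
    [0,0,0,6,0],
    [0,0,0,14,0],
    [0,0,0,22,0],
    [0,0,0,30,0],
    [0,0,0,38,0],
    [0,0,0,46,0],
    [0,0,0,54,0],
  ],
  squeeze=6,
)

```text
clock: 6.35
eef_pos: [0.532, 0.0456, 0.1278]
tcp_rot: [0.613, -0.354, 0.352, -0.612]
ft_force: [-3.0, 0.3, 1.9]
finger_gap: 0.301
```

```bash
python3 - <<'E'
from mv import *
o=readout.get_obs(); print(o["ft_torque"])
plan(h2w([.014,.0745,.128])[0],yaw=-5.8)
crop("scene","s3.png",220,120,340,210,6)
E
```

```text
[0.20000719 0.24926701 0.16163708]
t 6.35 p [0.532  0.0456 0.1278] q [ 0.6133 -0.3538  0.3522 -0.6121] j [ 0.064  0.328  1.786 -0.     1.03  -0.461] F [-3.   0.3  1.9] gap 0.301
z yaw 30.1 tcp housing [ 13.7  74.9 127.8]
shift [ 0.5 -0.2  0.1] turn 35.9
```

View pics/s3.png

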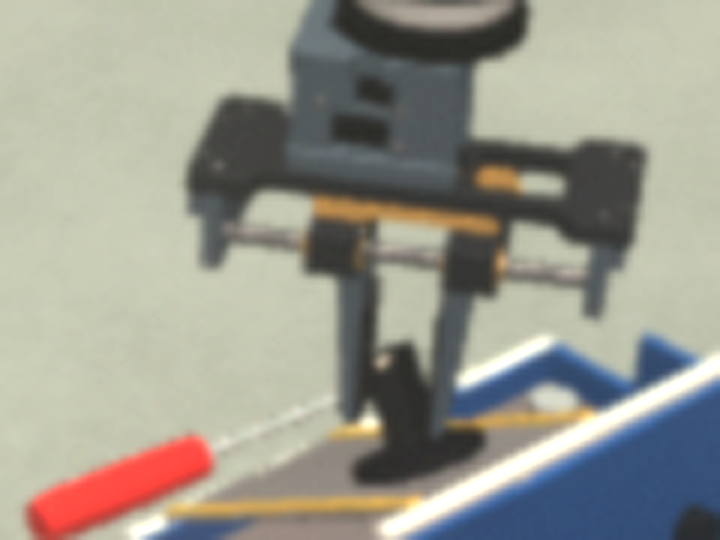

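The bar is following the fingers, and the gap has widened to 27 mm as expected from the lean. I'll finish the turn.

arm_command(
  series=[
    [0,0,0,7,0],
    [0,0,0,14,0],
    [0,0,0,21,0],
    [0,0,0,28,0],
    [0,0,0,34,0],
    [0,0,0,38,0],
    [0,0,0,38,0],
    [0,0,0,38,0],
    [0,0,0,38,0],
    [0,0,0,38,0],
  ],
  squeeze=6,
)

```text
clock: 7.65
eef_pos: [0.5315, 0.0455, 0.1274]
tcp_rot: [-0.467, 0.533, -0.531, 0.465]
ft_force: [-5.0, -0.3, 1.1]
finger_gap: 0.326
```

```bash
python3 - <<'E'
from mv import *
o=readout.get_obs(); print(o["ft_torque"])
plan(h2w([.014,.0745,.128])[0],yaw=-5.8)
crop("scene","s4.png",220,120,340,210,6)
crop("top","t4.png",155,100,345,225,4)
E
```

```text
[-0.01882379  0.7830776   0.11642016]
t 7.65 p [0.5315 0.0455 0.1274] q [-0.4673  0.5325 -0.5309  0.4649] j [ 0.064  0.329  1.786 -0.     1.031  0.195] F [-5.  -0.3  1.1] gap 0.326
z yaw -7.5 tcp housing [ 13.1  74.7 127.4]
shift [ 0.2 -0.6  0.9] turn -1.7
```

View pics/s4.png

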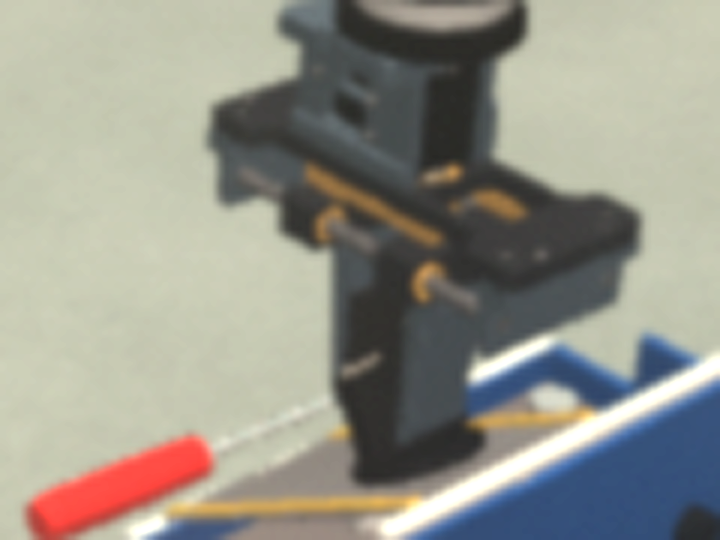

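View pics/t4.png

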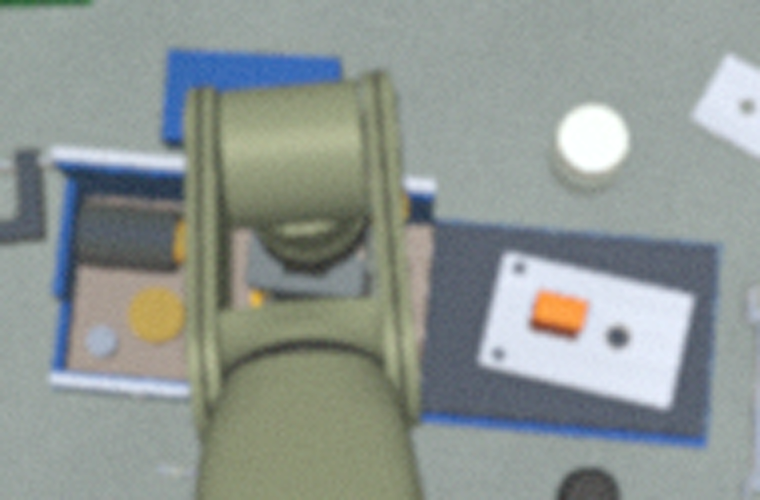

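The bar now lies along the housing's y, and the gap of 29.7 mm agrees with the 30 mm I computed for 90°. Next I slide the cover +y, which is tool −x.

arm_command(
  series=[
    [0,0,0,0,0],
    [-10,0,0,0,0],
    [-28,0,-1,0,0],
    [-48,0,-1.5,0,0],
    [-68,0,-2,0,0],
    [-88,0,-2.5,0,0],
    [-108,0,-3,0,0],
    [-126,0,-4,0,0],
    [-138,0,-4,0,0],
    [-143,0,-4,0,0],
  ],
  squeeze=12,
)

```text
clock: 9.0
eef_pos: [0.5478, 0.1855, 0.1276]
tcp_rot: [0.469, -0.53, 0.533, -0.464]
ft_force: [-3.8, -15.7, 2.4]
finger_gap: 0.32
```

```bash
python3 - <<'E'
from mv import *
plan(h2w([.014,.2145,.128])[0],yaw=-5.8)
crop("scene","s5.png",220,90,380,210,5)
crop("top","t5.png",155,100,345,225,4)
E
```

```text
t 9.0 p [0.5478 0.1855 0.1276] q [ 0.4685 -0.5301  0.5331 -0.4639] j [ 0.31   0.393  1.682 -0.007  1.071  0.445] F [ -3.8 -15.7   2.4] gap 0.32
z yaw -7.5 tcp housing [ 15.2 215.6 127.6]
shift [ 1.1 -0.4 -1.1] turn -1.7
```

View pics/s5.png

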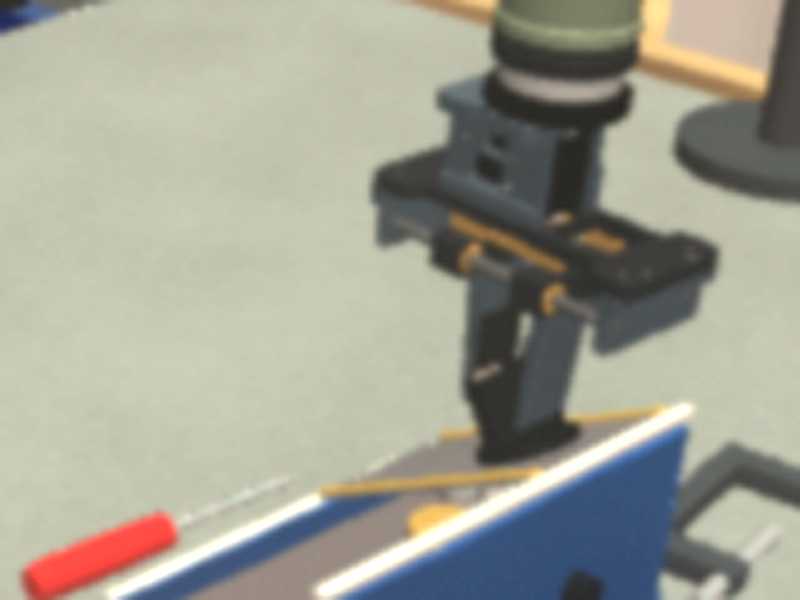

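View pics/t5.png

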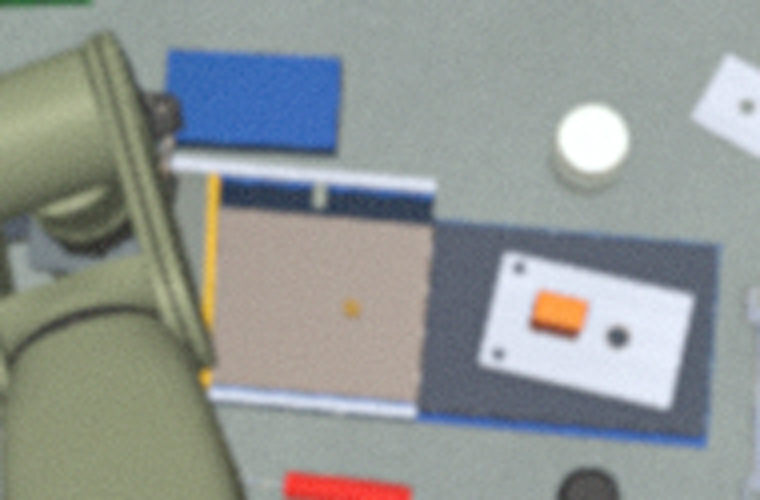

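The cover is at its stop: 15.7 N reaction and 140.9 mm of travel. The pin now shows in the top crop at (352,308), where I predicted it. I'll open, rise clear, and refine the plate pose.

arm_command(
  series=[
    [2,0,0,0,0.45],
    [2,0,0,0,0.45],
    [2,0,0,0,0.45],
    [2,0,0,0,0.45],
    [2,-15,0,0,0.45],
    [2,-45,0,0,0.45],
    [2,-75,0,0,0.6],
    [2,-90,0,0,0.6],
    [2,-90,0,0,0.6],
    [2,-90,0,0,0.6],
  ],
)

```text
clock: 10.35
eef_pos: [0.5475, 0.1858, 0.2168]
tcp_rot: [-0.466, 0.533, -0.532, 0.465]
ft_force: [-0.6, 0.5, 0.6]
finger_gap: 0.6
```

```bash
cat > plate.py <<'E'
from mv import *
def plate_pts(x,y,yaw,z0=.032):
    q=[[i*.045,j*.075,.006] for i,j in((1,1),(1,-1),(-1,-1),(-1,1))]+[[i*.012,.025+j*.02,.068] for i,j in((1,1),(1,-1),(-1,-1),(-1,1))]+[[0,-.025,.006],[0,.025,.068]]
    q=np.array(q); c,s=np.cos(yaw),np.sin(yaw); return np.c_[x+c*q[:,0]-s*q[:,1],y+s*q[:,0]+c*q[:,1],q[:,2]+z0]
E
python3 - <<'E'
from plate import *
obs()
k=plate_pts(.4956,-.1532,-.26)
crop("scene","s6.png",180,195,290,275,7,pts=proj("scene",k))
crop("top","t6.png",260,150,345,210,9,pts=proj("top",k))
for c in("scene","top"):
  for t in ("plate_grip","plate_hole"):
    print(c,t,[(np.round(d["position"],1).tolist(),round(d["conf"],2)) for d in finder.pinpoint(c,t)])
E
```

```text
t 10.35 p [0.5475 0.1858 0.2168] q [-0.4661  0.5326 -0.5321  0.4647] j [ 0.307  0.324  1.551 -0.     1.269  0.441] F [-0.6  0.5  0.6] gap 0.6
scene plate_grip [([323.2, 217.1], 0.93), ([203.8, 97.0], 0.79)]
scene plate_hole [([249.7, 215.3], 0.79), ([332.7, 232.5], 0.74), ([235.1, 108.5], 0.61)]
top plate_grip [([129.6, 348.0], 0.83), ([180.3, 293.5], 0.69), ([289.4, 353.2], 0.69)]
top plate_hole [([266.1, 353.8], 0.91), ([128.3, 340.2], 0.83), ([185.8, 311.7], 0.77)]
```

View pics/s6.png

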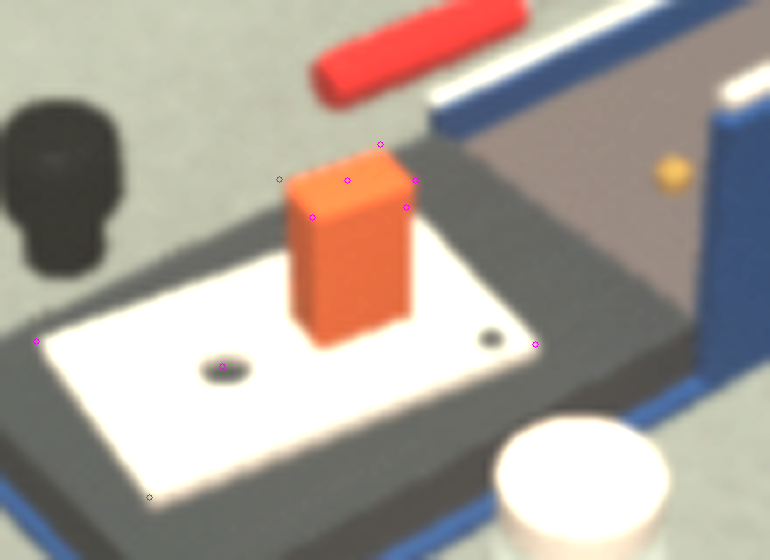

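View pics/t6.png

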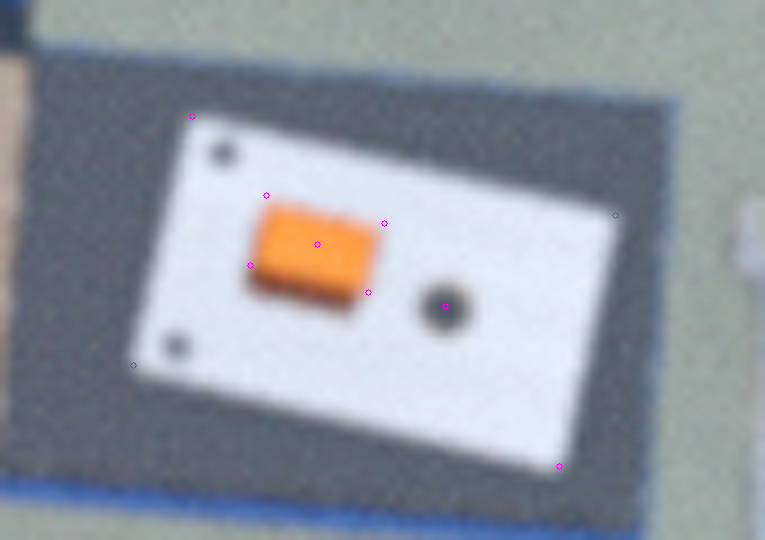

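The overlay agrees to about 1 mm. The plate is at (0.4956, −0.1532) with yaw −14.9°, so the grip is at (0.502, −0.129). I go above it now.

```bash
python3 - <<'E'
from plate import *
g=plate_pts(.4956,-.1535,-.26)[-1]; print(g)
plan([g[0],g[1],.15],yaw=-14.9)
E
```

```text
[ 0.50202701 -0.12934025  0.1       ]
t 10.65 p [0.548  0.1859 0.2173] q [-0.4658  0.5325 -0.5322  0.465 ] j [ 0.307  0.324  1.55  -0.     1.269  0.441] F [-0.6  0.4 -0.3] gap 0.603
z yaw -7.7 tcp housing [ 15.3 216.1 217.3]
shift [318.5  67.5  -3.4] turn 7.2
```

arm_command(
  series=[
    [25,0,0,1,0.6],
    [70,0,0,2,0.6],
    [120,5,-1,3,0.6],
    [170,15,-2,4,0.6],
    [220,30,-2,5,0.6],
    [270,45,-3,6,0.6],
    [305,60,-3,7,0.6],
    [318,67,-3,7.2,0.6],
    [318,67,-3,7.2,0.6],
    [318,67,-3,7.2,0.6],
  ],
)

```text
clock: 11.9
eef_pos: [0.5033, -0.1278, 0.1514]
tcp_rot: [0.431, -0.56, 0.56, -0.432]
ft_force: [-0.6, -0.2, 0.0]
finger_gap: 0.597
```

```bash
python3 - <<'E'
from plate import *
plan([.5020,-.1293,.065],yaw=-14.9)
crop("scene","s7.png",180,165,290,275,5)
E
```

```text
t 11.9 p [ 0.5033 -0.1278  0.1514] q [ 0.431  -0.5601  0.5605 -0.4317] j [-2.710e-01  2.820e-01  1.788e+00  1.000e-03  1.071e+00 -1.300e-02] F [-0.6 -0.2  0. ] gap 0.597
z yaw -14.8 tcp housing [   2.6 -100.6  151.4]
shift [ 1.8 86.4 -1. ] turn 0.1
```

View pics/s7.png

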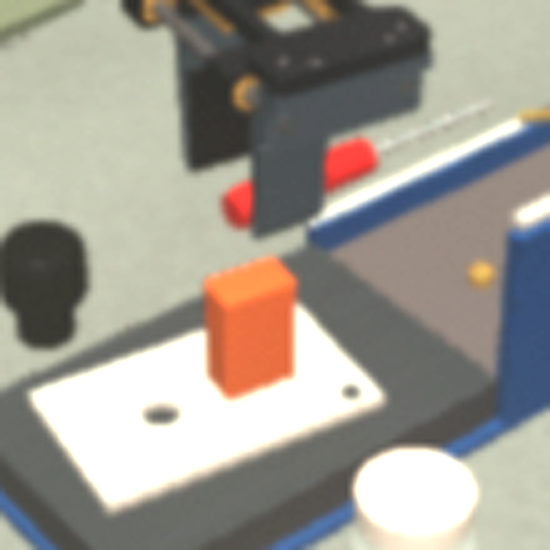

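arm_command(
  series=[
    [1,20,-1,0,0.6],
    [2,45,-1,0,0.6],
    [2,70,-1,0,0.6],
    [2,86,-1,0,0.6],
    [2,86,-1,0,0.6],
    [2,86,-1,0,0.4],
    [2,86,-1,0,0],
    [2,86,-1,0,0],
    [2,86,-1,0,0],
    [2,86,-1,0,0],
  ],
  squeeze=20,
)

```text
clock: 13.2
eef_pos: [0.5013, -0.1305, 0.0655]
tcp_rot: [0.431, -0.56, 0.561, -0.431]
ft_force: [-2.1, 1.4, 4.7]
finger_gap: 0.263
```

```bash
python3 - <<'E'
from plate import *
plan([.5020,-.1293,.065],yaw=-14.9)
crop("scene","s8.png",180,165,290,275,5)
E
```

```text
t 13.2 p [ 0.5013 -0.1305  0.0655] q [ 0.4309 -0.5605  0.5606 -0.4311] j [-0.277  0.375  1.902  0.     0.864 -0.017] F [-2.1  1.4  4.7] gap 0.263
z yaw -14.9 tcp housing [   0.8 -103.4   65.5]
shift [-1.3  0.5  0.4] turn 0.0
```

View pics/s8.png

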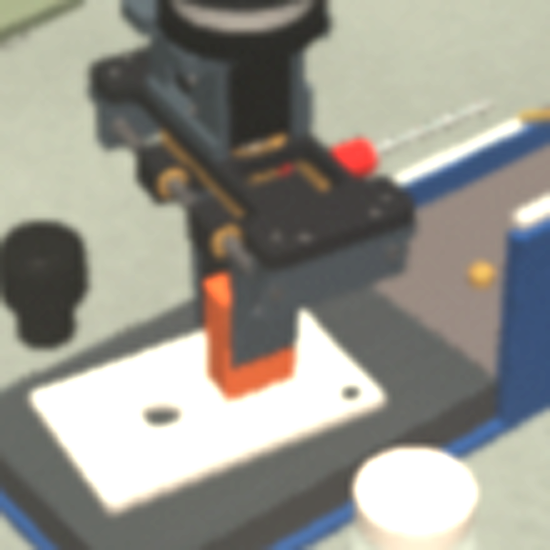

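Gripped: the gap is 23.9 mm, which matches the 24 mm block. I'll slide and square it, stopping short of the pin first to measure.

```bash
python3 - <<'E'
from plate import *
t=h2w([0,.075,.0660])[0]; plan(t,yaw=-5.8)
t=h2w([0,.1067,.0660])[0]; plan(t,yaw=-5.8)
E
```

```text
t 13.25 p [ 0.5012 -0.1304  0.0654] q [ 0.431  -0.5605  0.5606 -0.4311] j [-0.277  0.375  1.902  0.     0.864 -0.017] F [-2.  2.  6.] gap 0.261
z yaw -14.9 tcp housing [   0.8 -103.4   65.4]
shift [-176.    -0.6  -29. ] turn -9.1
t 13.25 p [ 0.5012 -0.1304  0.0654] q [ 0.431  -0.5605  0.5606 -0.4311] j [-0.277  0.375  1.902  0.     0.864 -0.017] F [-2.  2.  6.] gap 0.261
z yaw -14.9 tcp housing [   0.8 -103.4   65.4]
shift [-207.3   -0.6  -34. ] turn -9.1
```

arm_command(
  series=[
    [0,-1,0,0,0],
    [-10,-1,-1.5,-1,0],
    [-30,-1,-5,-3,0],
    [-55,-1,-9,-5,0],
    [-80,-1,-13,-7,0],
    [-105,-1,-17,-9.1,0],
    [-130,-1,-21,-9.1,0],
    [-152,-1,-25,-9.1,0],
    [-168,-1,-28,-9.1,0],
    [-175,-1,-29,-9.1,0],
  ],
  squeeze=25,
)

```text
clock: 14.5
eef_pos: [0.5179, 0.0471, 0.0656]
tcp_rot: [-0.475, 0.524, -0.524, 0.474]
ft_force: [0.7, -0.1, -2.6]
finger_gap: 0.261
```

```bash
python3 - <<'E'
from plate import *
t=h2w([0,.1067,.0660])[0]; plan(t,yaw=-5.8)
crop("scene","s9.png",200,160,320,260,6)
crop("top","t9.png",190,140,300,215,7)
E
```

```text
t 14.5 p [0.5179 0.0471 0.0656] q [-0.4747  0.5243 -0.5241  0.4743] j [ 0.069  0.378  1.896 -0.     0.868  0.168] F [ 0.7 -0.1 -2.6] gap 0.261
z yaw -5.7 tcp housing [-0.5 74.9 65.6]
shift [-31.8  -0.4   0.6] turn 0.1
```

View pics/s9.png

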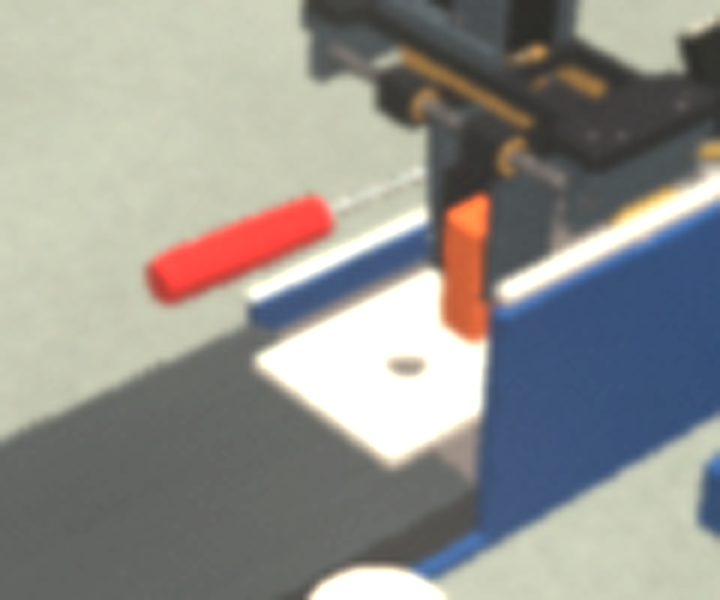

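View pics/t9.png

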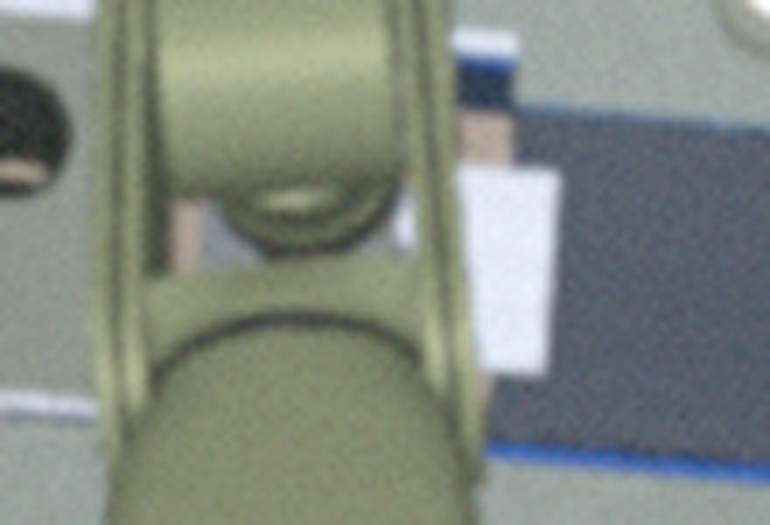

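```bash
python3 - <<'E'
from plate import *
hs=back("scene",200+406/6-.5,160+366/6-.5,.038); print("hole scene",w2h(hs)*1000)
E1=back("top",190+562/7-.5,140+170/7-.5,.038);E2=back("top",190+547/7-.5,140+375/7-.5,.038)
print("trail corners",w2h([E1,E2])*1000)
d=w2h([E1,E2]);e=d[0]-d[1];print("yaw rel housing",np.arctan2(-e[0]*0+e[1],e[0]))
for (x,y) in ((255,360),(392,465)): print("scene corner",w2h(back("scene",200+x/6-.5,160+y/6-.5,.038))*1000)
print([ (d["position"],d["conf"]) for d in finder.pinpoint("scene","plate_hole")])
r=back("top",155+352/4-.5,100+308/4-.5,.032); print("pin top",w2h(r)*1000)
E
```

```text
hole scene [[ 2.67009663 25.45368079 38.        ]]
trail corners [[ 46.79329224 -25.17378468  38.        ]
 [-45.98894489 -25.35665164  38.        ]]
yaw rel housing 0.001970923831115638
scene corner [[-43.21744489 -23.56675592  38.        ]]
scene corner [[ 48.89288052 -25.53581375  38.        ]]
[([232.6, 108.6], 0.83), ([332.0, 230.8], 0.67), ([222.5, 271.0], 0.65)]
pin top [[ 1.01284862 57.10724283 32.        ]]
```

arm_command(
  series=[
    [-5,0,0,0,0],
    [-12,0,0,0,0],
    [-20,0,0.5,0,0],
    [-27,0,0.5,0,0],
    [-31,0,0.5,0,0],
    [-32.5,0,0.5,0,0],
    [-32.5,0,0.5,0,0],
    [-32.5,0,0.5,0,0],
    [-32.5,0,0.5,0,0],
    [-32.5,0,0.5,0,0],
  ],
)

```text
clock: 15.9
eef_pos: [0.5219, 0.0783, 0.066]
tcp_rot: [0.474, -0.525, 0.525, -0.474]
ft_force: [-0.6, -0.4, -3.1]
finger_gap: 0.26
```

```bash
python3 - <<'E'
from plate import *
obs(); 
plan(h2w([0,.1067,.0660])[0],yaw=-5.8)
crop("scene","s10.png",225,190,305,250,10)
crop("top","t10.png",190,140,300,215,7)
E
```

```text
t 15.9 p [0.5219 0.0783 0.066 ] q [ 0.4741 -0.5246  0.5246 -0.4741] j [ 0.127  0.388  1.879 -0.     0.875  0.228] F [-0.6 -0.4 -3.1] gap 0.26
t 15.9 p [0.5219 0.0783 0.066 ] q [ 0.4741 -0.5246  0.5246 -0.4741] j [ 0.127  0.388  1.879 -0.     0.875  0.228] F [-0.6 -0.4 -3.1] gap 0.26
z yaw -5.8 tcp housing [  0.3 106.4  66. ]
shift [-0.3 -0.  -0.3] turn 0.0
```

View pics/s10.png

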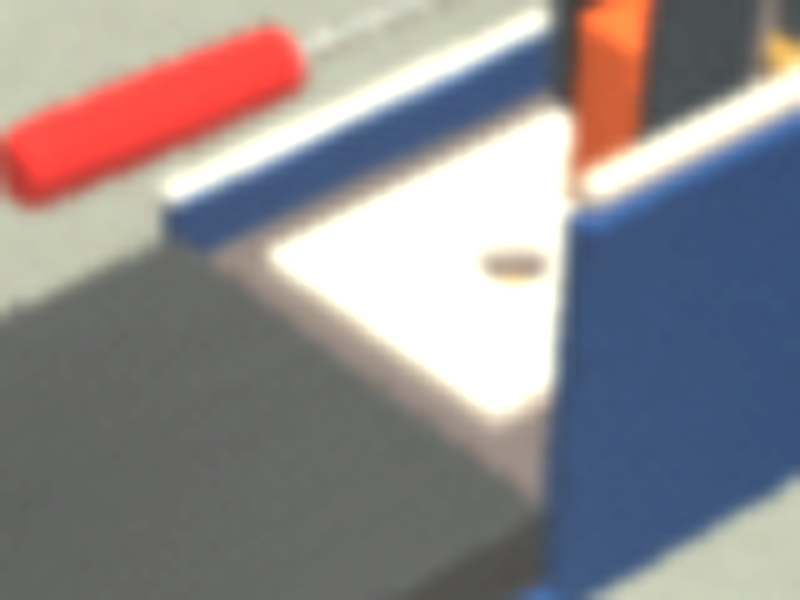

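View pics/t10.png

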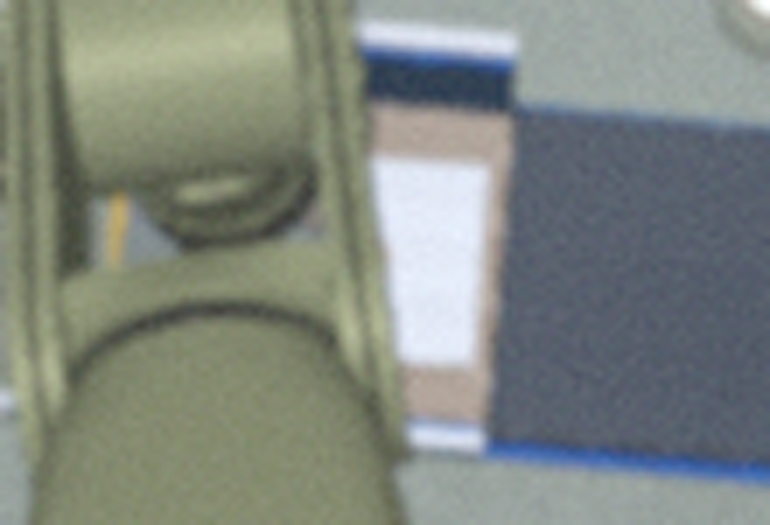

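```bash
python3 - <<'E'
from plate import *
print("hole scene",w2h(back("scene",225+513/10-.5,190+266/10-.5,.038))*1000)
print("trail top",w2h([back("top",190+x/7-.5,140+y/7-.5,.038) for x,y in((490,160),(475,367))])*1000)
print("trail scene",w2h([back("scene",225+x/10-.5,190+y/10-.5,.038) for x,y in((272,255),(497,420))])*1000)
print("glint as tip",w2h(back("scene",225+513/10-.5,190+280/10-.5,.030))*1000)
# earlier pin view in scene: centre of visible pin blob ~z .028
print("pin blob scene",w2h(back("scene",180+673/7-.5,195+172/7-.5,.028))*1000)
E
```

```text
hole scene [[ 3.21142371 56.85882942 38.        ]]
trail top [[ 48.90071989   7.30278524  38.        ]
 [-44.87743694   6.76512436  38.        ]]
trail scene [[-41.92577374   9.62805833  38.        ]
 [ 48.09054442   7.89068243  38.        ]]
glint as tip [[ 0.37567291 60.20298012 30.        ]]
pin blob scene [[ 3.37231784 56.87317831 28.        ]]
```

Hole and pin agree within about 1 mm in both views: scene (3.2, 56.9) vs (3.4, 56.9), top (2.0, 57.0) vs (1.0, 57.1). I'll lower with a light grip.

arm_command(
  series=[
    [0,0,0,0,0],
    [0,1,0,0,0],
    [0,2,0,0,0],
    [0,3,0,0,0],
    [0,4,0,0,0],
    [0,5,0,0,0],
    [0,6,0,0,0],
    [0,7,0,0,0],
    [0,8,0,0,0],
    [0,8,0,0,0],
  ],
  squeeze=8,
)

```text
clock: 17.25
eef_pos: [0.5219, 0.0784, 0.0578]
tcp_rot: [-0.474, 0.525, -0.525, 0.474]
ft_force: [0.5, 0.4, -2.3]
finger_gap: 0.266
```

```bash
python3 - <<'E'
from plate import *
obs()
crop("scene","s11.png",225,190,305,250,10)
E
```

```text
t 17.25 p [0.5219 0.0784 0.0578] q [-0.4742  0.5246 -0.5246  0.4741] j [ 0.127  0.398  1.888 -0.     0.856  0.228] F [ 0.5  0.4 -2.3] gap 0.266
```

View pics/s11.png

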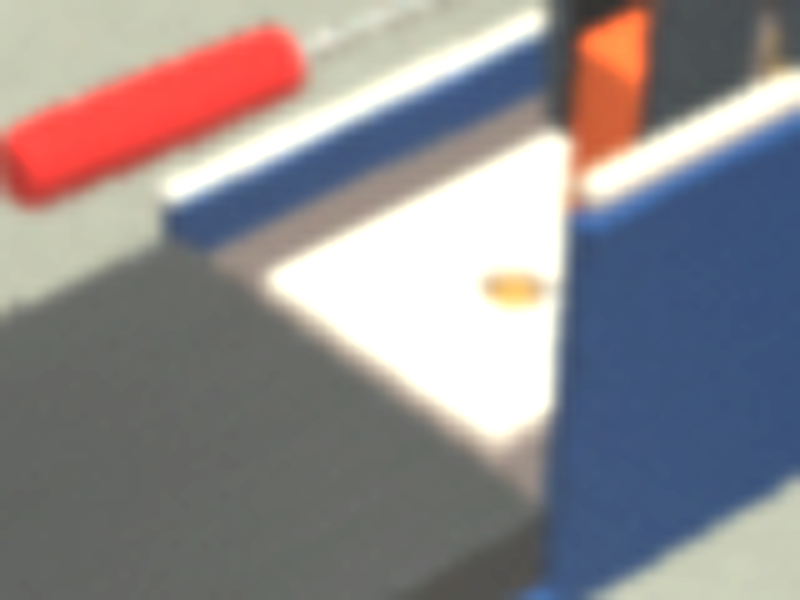

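The pin fills the hole at (513,288), and the wrist still carries the plate's weight. I'll let go, so it drops the last 2 mm.

arm_command(
  series=[
    [0,1,0,0,0],
    [0,1.5,0,0,0],
    [0,1.5,0,0,0.3],
    [0,1.5,0,0,0.4],
    [0,1.5,0,0,0.5],
    [0,1.5,0,0,0.5],
    [0,1.5,0,0,0.5],
    [0,1.5,0,0,0.5],
    [0,1.5,0,0,0.5],
    [0,1.5,0,0,0.5],
  ],
)

```text
clock: 18.55
eef_pos: [0.5219, 0.0784, 0.0564]
tcp_rot: [0.474, -0.525, 0.525, -0.474]
ft_force: [-0.2, -0.1, 0.7]
finger_gap: 0.5
```

```bash
python3 - <<'E'
from plate import *
obs()
crop("scene","s12.png",225,160,335,250,7)
E
```

```text
t 18.55 p [0.5219 0.0784 0.0564] q [ 0.4742 -0.5245  0.5246 -0.4741] j [ 0.127  0.4    1.889 -0.     0.853  0.228] F [-0.2 -0.1  0.7] gap 0.5
```

View pics/s12.png

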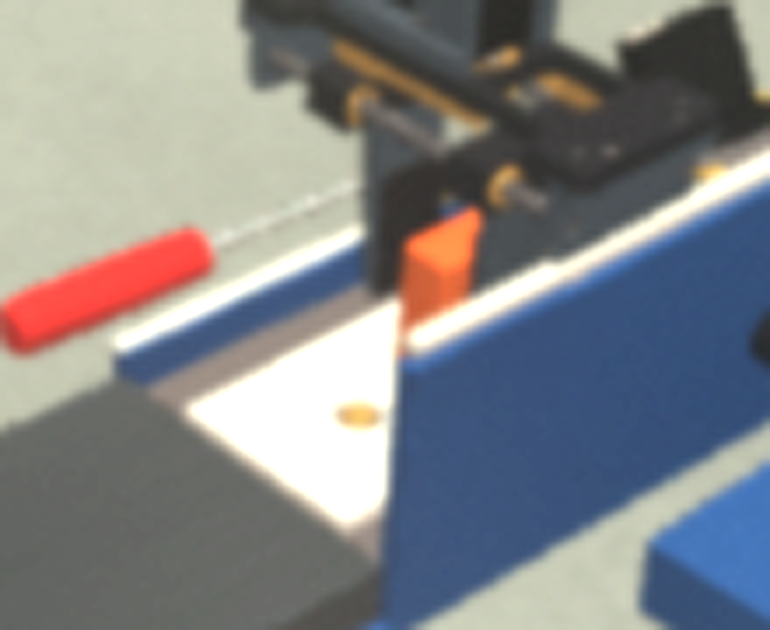

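Released with the pin showing in the hole. I'll raise straight up, then move clear of the top view toward the robot.

arm_command(
  series=[
    [0,-8,0,0,0.5],
    [0,-25,0,0,0.5],
    [0,-50,0,0,0.5],
    [0,-80,0,0,0.5],
    [0,-110,0,0,0.5],
    [0,-135,-5,0,0.5],
    [40,-145,-25,0,0.5],
    [85,-150,-50,0,0.5],
    [130,-150,-75,0,0.5],
    [160,-150,-90,0,0.5],
  ],
)

```text
clock: 19.85
eef_pos: [0.4148, -0.073, 0.2072]
tcp_rot: [0.474, -0.524, 0.525, -0.474]
ft_force: [-0.4, -0.4, -0.0]
finger_gap: 0.502
```

arm_command(
  series=[
    [30,0,-10,0,0.5],
    [60,0,-20,0,0.5],
    [90,0,-30,0,0.5],
    [120,0,-40,0,0.5],
    [150,0,-50,0,0.5],
    [165,0,-50,0,0.5],
    [170,0,-50,0,0.5],
    [170,0,-50,0,0.5],
    [170,0,-50,0,0.5],
    [170,0,-50,0,0.5],
  ],
)

```text
clock: 21.1
eef_pos: [0.3496, -0.2353, 0.2064]
tcp_rot: [-0.474, 0.524, -0.524, 0.474]
ft_force: [0.6, 0.6, -0.0]
finger_gap: 0.503
```

```bash
python3 - <<'E'
from plate import *
obs()
crop("scene","s13.png",160,140,380,300,3.6)
crop("top","t13.png",155,100,345,225,4)
for c in("top","scene"):
  for t in("plate_hole","plate_grip","plate","latch_grip"): print(c,t,[(np.round(d["position"],1).tolist(),round(d["conf"],2)) for d in finder.pinpoint(c,t)[:4]])
E
```

```text
t 21.1 p [ 0.3496 -0.2353  0.2064] q [-0.4744  0.5244 -0.5243  0.4745] j [-0.62   0.082  1.896  0.     1.164 -0.52 ] F [ 0.6  0.6 -0. ] gap 0.503
top plate_hole [([181.0, 243.7], 0.96), ([130.0, 339.3], 0.73), ([268.0, 355.7], 0.64)]
top plate_grip [([129.5, 349.8], 0.64), ([291.9, 353.3], 0.62), ([173.5, 221.5], 0.61)]
top plate [([127.3, 344.6], 0.98), ([177.5, 232.5], 0.83), ([277.2, 352.5], 0.64)]
top latch_grip [([162.0, 187.6], 0.71)]
scene plate_hole [([334.6, 232.3], 0.79), ([218.4, 278.2], 0.63), ([231.3, 109.0], 0.63)]
scene plate_grip [([324.5, 218.7], 0.95), ([204.6, 97.3], 0.89), ([200.7, 288.8], 0.63)]
scene plate [([230.3, 105.3], 0.91), ([214.7, 281.2], 0.85), ([334.1, 222.5], 0.69), ([275.5, 166.3], 0.23)]
scene latch_grip [([167.9, 319.5], 0.79)]
```

View pics/s13.png

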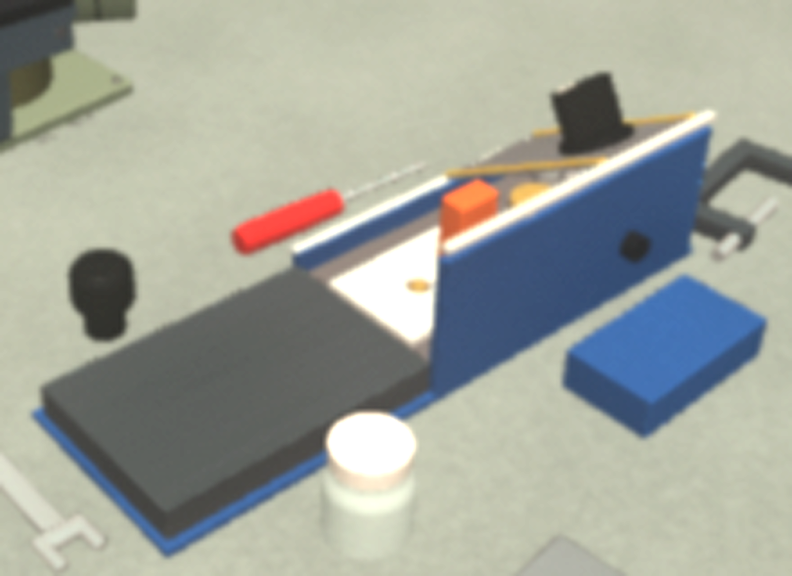

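View pics/t13.png

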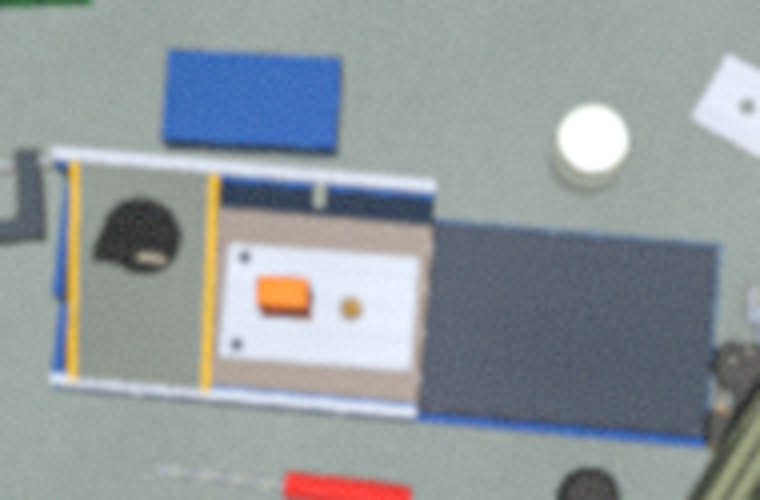

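```bash
python3 - <<'E'
from plate import *
q=np.array([[229,241],[420,254],[411,371],[219,357]])/4+[155,100]-.5
for z in (.028,.038):
    W=w2h([back("top",c,r,z) for c,r in q])*1000; print(z,W[:,:2].round(1).tolist(),"ctr",W.mean(0).round(1),"L",np.linalg.norm(W[0]-W[1]).round(1)); 
d=(W[0]+W[3]-W[1]-W[2]);print("yaw",np.arctan2(-d[0],d[1]))
print("scene corners z.028",(w2h([back("scene",160+x/3.6-.5,140+y/3.6-.5,.028) for x,y in((330,280),(413,343))])*1000).round(1).tolist())
print("knob",w2h(tri((319.5,167.9),(187.6,162.0)))*1000)
E
```

```text
0.028 [[47.8, 158.9], [48.8, 7.3], [-44.6, 7.2], [-45.1, 158.3]] ctr [ 1.7 82.9 28. ] L 151.6
0.038 [[45.9, 157.7], [46.9, 7.1], [-45.9, 7.0], [-46.5, 157.1]] ctr [ 0.1 82.2 38. ] L 150.5
yaw 0.005071443051560531
scene corners z.028 [[-45.0, 10.6, 28.0], [49.2, 7.6, 28.0]]
knob [[ 12.64225448 214.09503192 136.40185689]]
```

```bash
python3 -c "
from station import ticket
print(ticket.close_job())"
```

```text
the job is handed in; nothing more can be done
None
```

The job is done and handed in at about 22 s of the 58 s allowed; `close_job` reports no verdict.

- **Latch:** I turned the knob about 92° clockwise. The bar lay along the housing's y, and the 29.7 mm finger gap matched the 30 mm expected at a quarter turn.
- **Cover:** I slid it about 141 mm by the knob, and the stop pushed back with 15.7 N. After release the knob was still measured at y ≈ 214 mm, against 74 mm at the start.
- **Plate:** I gripped the orange block (23.9 mm gap), squared the plate while sliding it along the bed, lowered it over the pin and let go.

**Last checks, by camera:**
- The plate centre is at y = 82.9 mm, where 83 mm is expected when seated.
- Its yaw is 0.005 rad off the housing.
- The brass pin shows in the hole in both views. The hole and pin agreed within about 1 mm just before lowering.
- The gripper is clear of everything. The screwdriver, jar, carton and eyepiece look unmoved in the pictures; I did not measure the bystanders.

**Disagreements:**
- The scene and top cameras differ by 1 to 3 mm in the plate's position, which fits calibration error.
- The networks' first knob estimate was up to about 10 mm off in height, so I used my own model fit instead.
- I did not measure the plate's final height and tilt closely. They rest on how far it was lowered (9.5 mm while held) and how it looks in the pictures.

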